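# Sort the parts stripped from a car control unit

## Task

Clear the parts stripped from the control unit: stand both relays (yellow and green) in the red tray and both capacitors (black and grey) in the blue tray, all upright on the tray floor. Set the throttle actuator fully home in the round test dock, turned so that its orange lug drops into the gap in the dock's wall. Leave the computer mouse and the aluminium control unit where they are.

Things in the scene. Friction and masses are not known exactly. Their poses are not given: they have to be found in the camera images.
- relay_yellow: plug-in relay with a yellow cover on a black base, white label on top; block 30 x 30 x 42 mm high, standing upright, loose, about 40 g. Origin at the centre of its underside, z up, x and y square to its sides.
- relay_green: plug-in relay with a green cover on a black base, otherwise the same as the yellow one: 30 x 30 x 42 mm high, standing, loose, about 40 g. Origin at the centre of its underside, z up, x and y square to its sides.
- cap_black: black can capacitor with a white stripe and a small aluminium disc on top: upright cylinder 30 mm in diameter, 50 mm high, loose, about 50 g. Origin at the centre of its underside, z up.
- cap_grey: grey can capacitor with a black stripe and a small aluminium disc on top: upright cylinder 36 mm in diameter, 44 mm high, loose, about 50 g. Origin at the centre of its underside, z up.
- actuator: throttle actuator, 150 g, loose, standing on a round aluminium flange 44 mm wide, 18 mm high; on it a dark housing 36 mm (x) by 32 mm (y), 18 to 52 mm above the underside (grip it there, across y). An orange lug 13 mm wide, 14 mm high juts from the flange along +x to 36 mm from the axis, flush with the underside; an orange mark on top is on the same side. Origin: centre of underside, z up.
- relay_tray: red open sorting tray fixed to the desk, 120 mm along its x by 150 mm along its y, 22 mm high over all, walls and floor 4 mm thick (inner floor 4 mm above the desk, walls 18 mm above that). Origin at the centre of its underside, on the desk; z up.
- cap_tray: blue open sorting tray fixed to the desk, 120 mm along its x by 150 mm along its y, 22 mm high over all, walls and floor 4 mm thick (inner floor 4 mm above the desk, walls 18 mm above that). Origin at the centre of its underside, on the desk; z up.
- dock: fixed test dock: grey plate 100 x 100 x 6 mm with a black eight-sided wall standing 14 mm above it, 54 mm across inside, 7 mm thick. The gap in the wall, on the dock's +x side, is 22 mm wide at its narrowest, an orange patch in it. The actuator's flange sits inside on the plate, lug (+x) in the gap (+x). Origin on the wall's axis, at desk level, z up; the seated actuator's origin is 6 mm above.
- control_unit: bystander: aluminium control unit with cooling fins and a black connector, 110 x 160 x 32 mm, lying on the desk to the right of the work (seen from the robot). Origin at the centre of its underside. Not to be moved.
- mouse: bystander: black computer mouse 105 x 60 x 34 mm on the desk to the left of the work (seen from the robot). Origin at the centre of its underside. Not to be moved.

How it is judged:
At the end, for the whole second after the job is handed in: Relays in the red, capacitors in the blue tray: within 5 mm of its floor, tilt under 0.15 rad, axis within 44 mm (tray x) and 59 mm (y) of its centre; actuator within 9 mm of the dock's axis, 4 mm of its plate, tilt under 0.12, x axes within 0.4 rad. All released, below 0.02 m/s (x of relay_yellow in the frame of relay_tray between -0.044 and 0.044 m and y of relay_yellow in the frame of relay_tray between -0.059 and 0.059 m and z of each of relay_yellow, relay_green in the frame of relay_tray below 0.009 m and angle between each of relay_yellow, relay_green, cap_black, cap_grey's own z axis and vertical below 0.15 rad and x of relay_green in the frame of relay_tray between -0.044 and 0.044 m and y of relay_green in the frame of relay_tray between -0.059 and 0.059 m and x of cap_black in the frame of cap_tray between -0.044 and 0.044 m and y of cap_black in the frame of cap_tray between -0.059 and 0.059 m and z of each of cap_black, cap_grey in the frame of cap_tray below 0.009 m and x of cap_grey in the frame of cap_tray between -0.044 and 0.044 m and y of cap_grey in the frame of cap_tray between -0.059 and 0.059 m and horizontal distance between actuator and dock below 0.009 m and z of actuator in the frame of dock below 0.01 m and angle between actuator's own z axis and vertical below 0.12 rad and angle between the x axis of actuator and the x axis of dock, either way round below 0.4 rad and linear speed of each of relay_yellow, relay_green, cap_black, cap_grey, actuator below 0.02 m/s and contact force between the fingers and relay_yellow below 0.05 N and contact force between the fingers and relay_green below 0.05 N and contact force between the fingers and cap_black below 0.05 N and contact force between the fingers and cap_grey below 0.05 N and contact force between the fingers and actuator below 0.05 N); the robot touches nothing.
It fails at once if the control unit is moved more than 20 mm (distance of control_unit from where it was at the start of the episode above 0.02 m).
It fails at once if the mouse is moved more than 20 mm (distance of mouse from where it was at the start of the episode above 0.02 m).
It also fails if it takes over 128 s, if anything falls off the work surface, if the arm or the gripper's body presses on something with over 40 N, if the wrist force passes 120 N, or if a joint passes its speed limit or range.

## Robot

A 6-joint arm with a two-finger parallel gripper is mounted at the origin on the work surface. World frame = base frame: x ahead of the robot, y to its left, z up, the work surface at z = 0. Lengths are in m, angles in rad, forces in N, time in s.
With the tool pointing down it reaches from about 0.3 to 0.825 m from the base axis. Payload 5.4 kg.
Tool frame: the origin (TCP) lies at the very end of the fingers, on their centre line; the grasp point (between the pads) lies 19 mm behind it; z points along the fingers, y is the direction in which the jaws open and shut (so a half turn about z gives the same grasp; the last joint's range is limited). The gripper opens to 92 mm and grips with 3 to 60 N. Pads are 20 mm wide; open, the fingers measure 128 mm over their backs; the gripper's body (75 mm by 189 mm) begins 69 mm behind the grasp point.
Start: joints at [-1.533, 0.158, 1.597, -0, 1.386, -0.21], TCP at [0.141, -0.557, 0.19] pointing down, gripper open.
Joint ranges: [-2.91, 2.91], [-0.94, 2.29], [0.18, 2.7], [-1.29, 4.43], [0.17, 2.64], [-3, 3]. Speed limits (rad/s): [2.57, 2.57, 3.14, 3.14, 3.14, 3.14].

## Interface

Orientations are given as a unit quaternion [x, y, z, w].
In Python, from workcell import r gives the robot as it stands.
- The arm moves only by the tool servo_tool, never from a script. Its argument "moves" is text: rows parted by semicolons, each of 7 numbers parted by spaces: the shift along the tool's x, y, z in mm, then the turn, a rotation vector about the tool's x, y, z in degrees, then the finger opening in mm, from 0 to 91.9. In form: dx dy dz wx wy wz fingers; .... A call has exactly 5 rows; each row shifts and turns the commanded pose from where the row before left it, along the tool's axes as they then stand; what a row does not reach is not made up. A row lasts 1/8 s, in which the tool goes at most 62.5 mm and 10.7 degrees, less where a joint would pass 70% of its speed; a pose out of reach is approached as far as the arm can. A call is refused whole if a number of a shift passes 62.5 or a number of a turn 10.7, either way. A call with a gripper value outside its range is refused whole. The fingers move at their own pace and stop on an object; the grip force is fixed at half the most. Time passes only in rows, so rows that do not move let the fingers close, or fill a call up. It gives the time, the measured TCP pose, the force and the opening at its end, in the units of the state.
- r.state(): the state, without advancing time (a new reading comes with each control period).
- r.read_camera(name): name is "scene" or "top" or "wrist"; returns the picture (400x640x3 uint8, blue, green, red); there is no depth.
- r.camera_model(name): a dict with "fx", "fy", "cx", "cy" (pixels), "k1" (the pictures are not rectified: a ray, as slopes to the right and down, at radius r is drawn at 1 + k1 r^2 times it, then the intrinsics apply), "extrinsics" (4x4, takes a point from camera to world coordinates). Camera axes: x right, y up, looking along -z (the intrinsics and any distortion apply to the point x, -y, -z); pixel columns grow to the right and rows downward; lengths in m; the calibration is good to about 2 mm. A picture is of the moment at which its call begins: read the wrist's pose just before it. camera_model takes no time and is no camera call; for the wrist camera it gives the pose at the moment of the call.
- r.finish_job(): hands the job in, once; it reports no verdict.
The state is a dict: "time": time; "joint_pos": joint angles; "qd": joint speeds; "effort": joint torques, N m; "tcp_pos": TCP position; "ee_rot": TCP orientation; "contact_force": force on the tool from outside, world axes, zero at the start; "torque": the same for the moment, N m; "gripper_width": finger opening in m.
Only numpy, scipy, OpenCV 4.12 (cv2) and the standard library are available. Lean on these libraries where they do the work, as an engineer would, in place of code of your own. Each camera call takes 0.05 s, during which the arm holds its last target. There are 200 camera calls.

## Working session

There is one attempt and no reset: what is moved stays moved. The work goes in short steps, Python scripts to look and compute and a tool call to move; the robot and the scene stay as the last step left them, time stands still between calls to the robot, and variables do not carry over. Pictures are saved under pics/ and viewed, about 12 in all and at most 16, crops included, and the job is handed in when it is done.

Besides the shell and the picture viewer there is one more tool, called in YAML: its name, and indented under it one key for each argument. servo_tool: Moves the arm, as the interface text tells. Its arguments: {"type":"object","properties":{"moves":{"type":"string"}},"required":["moves"]}

```bash
mkdir -p pics; cat > h.py <<'E'
import numpy as np, cv2
from workcell import r
def ray(cm,uv):
    u,v=uv; K=np.array([[cm['fx'],0,cm['cx']],[0,cm['fy'],cm['cy']],[0,0,1.]])
    p=cv2.undistortPoints(np.array([[[u,v]]],float),K,np.array([cm['k1'],0,0,0,0.]),None,None,None)[0,0] if 0 else None
    x=(u-cm['cx'])/cm['fx']; y=(v-cm['cy'])/cm['fy']; a,b=x,y
    for _ in range(30):
        s=1+cm['k1']*(a*a+b*b); a,b=x/s,y/s
    E=np.array(cm['extrinsics']); return E[:3,3],E[:3,:3]@np.array([a,-b,-1.])
def onplane(cm,uv,z):
    o,d=ray(cm,uv); return o+d*(z-o[2])/d[2]
def proj(cm,P):
    E=np.array(cm['extrinsics']); p=E[:3,:3].T@(np.array(P)-E[:3,3]); a,b=p[0]/-p[2],-p[1]/-p[2]
    s=1+cm['k1']*(a*a+b*b); return np.array([cm['fx']*a*s+cm['cx'],cm['fy']*b*s+cm['cy']])
E
python3 - <<'E'
from h import *
for n in ('top','scene'):
    cm=r.camera_model(n); im=r.read_camera(n); cv2.imwrite(f'pics/{n}0.png',im); print(n,{k:np.round(v,4).tolist() for k,v in cm.items()})
print(r.camera_model('wrist')['extrinsics'], r.state())
E
```

```text
top {'fx': 490.6119, 'fy': 490.6119, 'cx': 327.2156, 'cy': 191.3329, 'k1': 0.0148, 'extrinsics': [[-0.0699, 0.9769, -0.2019, 0.2373], [-0.9976, -0.0686, 0.0135, 0.0221], [-0.0007, 0.2024, 0.9793, 1.3656], [0.0, 0.0, 0.0, 1.0]]}
scene {'fx': 418.6352, 'fy': 418.6352, 'cx': 318.2132, 'cy': 189.8953, 'k1': -0.0969, 'extrinsics': [[0.7878, -0.4983, 0.3622, 0.9522], [0.6158, 0.6223, -0.4833, -0.5492], [0.0154, 0.6037, 0.7971, 0.938], [0.0, 0.0, 0.0, 1.0]]}
[[ 0.24498622  0.94223859  0.22840359  0.20489141]
 [-0.96952554  0.23843271  0.05630341 -0.5418155 ]
 [-0.00140764 -0.23523667  0.9719371   0.38318382]
 [ 0.          0.          0.          1.        ]] {'time': 0.1, 'joint_pos': array([-1.53311783e+00,  1.58998274e-01,  1.59814257e+00, -3.67936408e-05,
        1.38619874e+00, -2.10073910e-01]), 'qd': array([ 0.00114952, -0.00100533, -0.00191659,  0.00078295, -0.00023409,
       -0.00067372]), 'effort': array([-2.83306472e-04, -3.86503780e+01, -3.22959816e+01,  7.01813539e-02,
        3.39246460e-02, -4.78952643e-05]), 'tcp_pos': array([ 0.14096208, -0.55680415,  0.18879238]), 'ee_rot': array([ 9.92336352e-01,  1.23562944e-01,  5.71834521e-05, -8.71780400e-04]), 'contact_force': array([ 0.61928961, -0.17057213, -0.34612233]), 'torque': array([ 0.01773536, -0.06101557, -0.00759359]), 'gripper_width': 0.09183748466040628}
```

View pics/top0.png

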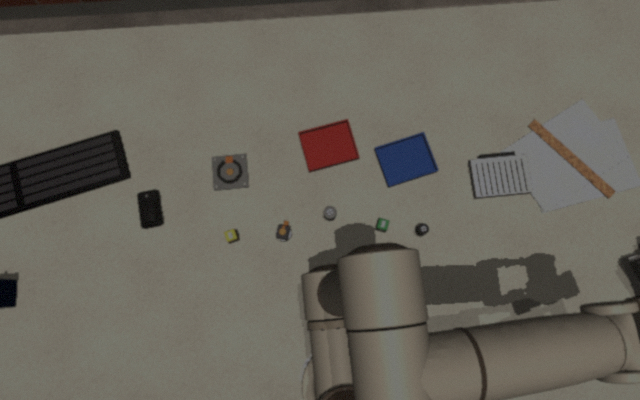

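View pics/scene0.png

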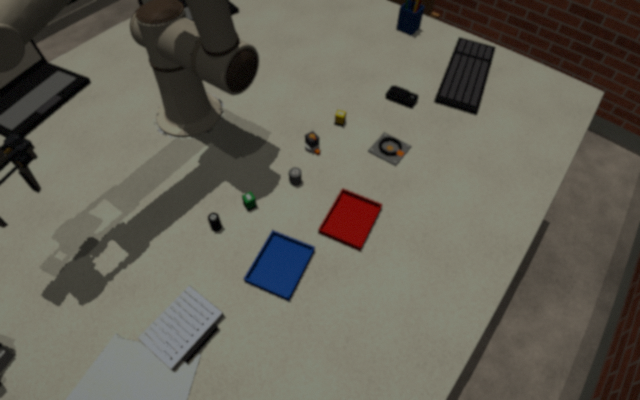

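Top view: yellow relay (232,236), actuator (284,231; lug upwards), grey cap (330,213), green relay (382,224), black cap (422,229), dock (230,171; gap up), red tray (329,146), blue tray (406,160). The scene view agrees.

```bash
python3 - <<'E'
from h import *
cm=r.camera_model('top'); im=cv2.imread('pics/top0.png')
for n,uv,z in [('yel',(232,236),.035),('act',(284,231),.03),('grey',(330,213),.03),('green',(382,224),.035),('black',(422,229),.04),('dock',(230,171),.02)]:
    print(n,np.round(onplane(cm,uv,z),3))
hsv=cv2.cvtColor(im,cv2.COLOR_BGR2HSV)
for n,lo,hi in [('red',(0,150,60),(8,255,255)),('blue',(105,130,50),(125,255,255))]:
    m=cv2.inRange(hsv,lo,hi); k,l,s,c=cv2.connectedComponentsWithStats(m); 
    i=[j for j in range(1,k) if 200<s[j,0]<500 and 100<s[j,1]<200]; i=max(i,key=lambda j:s[j,4])
    cnt=cv2.findContours((l==i).astype(np.uint8),0,2)[0][0]
    b=cv2.boxPoints(cv2.minAreaRect(cnt)); P=np.array([onplane(cm,q,.02)[:2] for q in b]); d=np.diff(P,axis=0)
    print(n,P.round(3).tolist(),P.mean(0).round(4),np.linalg.norm(d,axis=1).round(3),np.degrees(np.arctan2(d[:,1],d[:,0])).round(1))
w=r.camera_model('wrist'); print(w['fx'],w['cx'],w['cy'],w['k1'])
cv2.imwrite('pics/topc.png',cv2.resize(im[110:250,200:440],None,fx=3.3,fy=3.3,interpolation=cv2.INTER_CUBIC))
E
```

```text
yel [0.406 0.271 0.035]
act [0.411 0.129 0.03 ]
grey [0.451 0.    0.03 ]
green [ 0.41  -0.139  0.035]
black [ 0.389 -0.245  0.04 ]
dock [0.593 0.273 0.02 ]
red [[0.693, 0.074], [0.723, -0.069], [0.607, -0.09], [0.578, 0.051]] [ 0.6503 -0.0086] [0.146 0.118 0.144] [ -78.3 -170.2  101.5]
blue [[0.63, -0.141], [0.669, -0.285], [0.555, -0.308], [0.518, -0.167]] [ 0.5929 -0.2252] [0.148 0.116 0.146] [ -75.  -168.4  104.7]
325.18750276270043 315.8845615909979 200.6856127256649 -0.05403679076045779
```

View pics/topc.png

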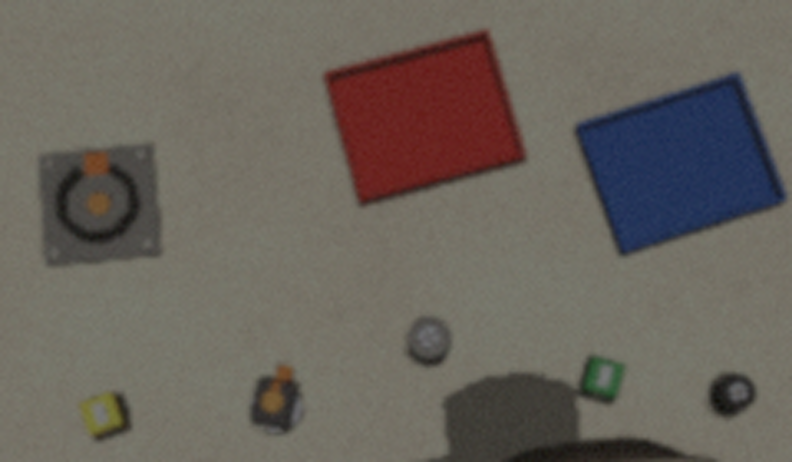

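Crop: the trays are turned about 10–15°, and the actuator lug points towards +x, as does the dock gap. I'll move to get a close wrist view.

servo_tool:
  moves: "38 -35.5 0 0 0 0 91.9;38 -35.5 0 0 0 0 91.9;38 -35.5 0 0 0 0 91.9;38 -35.5 0 0 0 0 91.9;38 -35.5 0 0 0 0 91.9"

```text
time: 0.72
tcp_pos: [0.2822, -0.337, 0.1893]
ee_rot: [0.992, 0.123, 0.0, -0.0]
contact_force: [-1.4, -0.8, -0.2]
gripper_width: 0.0918
```

servo_tool:
  moves: "38 -35.5 0 0 0 0 91.9;38 -35.5 0 0 0 0 91.9;38 -35.5 0 0 0 0 91.9;38 -35.5 0 0 0 0 91.9;38 -35.5 0 0 0 0 91.9"

```text
time: 1.35
tcp_pos: [0.4228, -0.1184, 0.1895]
ee_rot: [0.992, 0.124, -0.0, 0.0]
contact_force: [1.8, -0.2, 0.1]
gripper_width: 0.0919
```

```bash
cat >> h.py <<'E'
def snap(name,f):
    cm=r.camera_model(name); im=r.read_camera(name); cv2.imwrite(f'pics/{f}.png',im); np.save(f'{f}.npy',cm,allow_pickle=True); return cm,im
def load(f): return np.load(f+'.npy',allow_pickle=True).item(),cv2.imread(f'pics/{f}.png')
E
python3 - <<'E'
from h import *
snap('wrist','w1'); s=r.state(); print(s['time'],s['tcp_pos'],s['joint_pos'].round(2),s['ee_rot'].round(3))
E
```

```text
1.4 [ 0.4249636  -0.11338384  0.18943435] [-0.54 -0.21  1.96  0.    1.39  0.78] [ 0.992  0.126  0.001 -0.002]
```

View pics/w1.png

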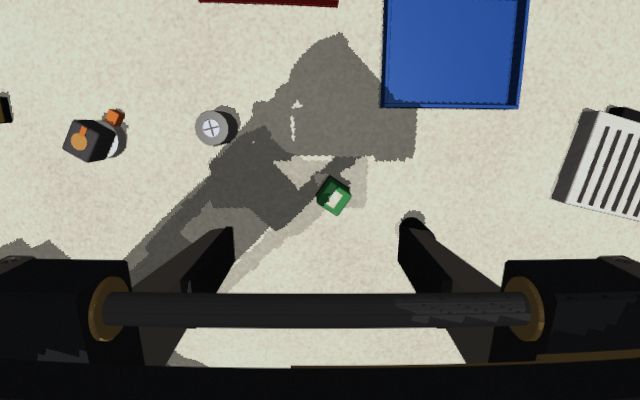

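servo_tool:
  moves: "19 -59 0 0 0 0 91.9;19 -59 0 0 0 0 91.9;19 -59 0 0 0 0 91.9;19 -59 0 0 0 0 91.9;19 -59 0 0 0 0 91.9"

```text
time: 2.02
tcp_pos: [0.4417, 0.191, 0.1896]
ee_rot: [0.992, 0.124, 0.0, 0.0]
contact_force: [0.9, -0.3, -0.3]
gripper_width: 0.0915
```

```bash
python3 - <<'E'
from h import *
snap('wrist','w2'); s=r.state(); print(s['time'],s['tcp_pos'],s['joint_pos'].round(2),s['ee_rot'].round(3))
E
```

```text
2.075 [0.44073439 0.1978327  0.18947926] [ 0.17 -0.09  1.85  0.01  1.38  1.48] [ 0.992  0.126  0.    -0.003]
```

View pics/w2.png

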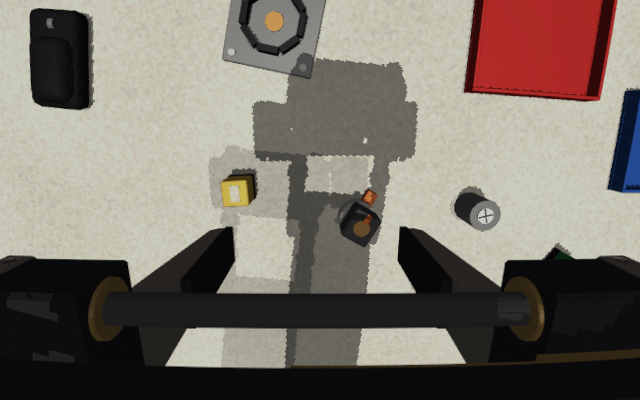

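w1: green relay top (334,196), grey cap (216,127), actuator (92,142), black cap by the right finger (412,225). w2: dock disc (274,20), yellow relay (236,192), actuator (362,225), lug (370,197), grey cap disc (486,215).

```bash
python3 - <<'E'
from h import *
def label(f,c,lo,hi):
    cm,im=load(f); h=cv2.cvtColor(im,cv2.COLOR_BGR2HSV); R=28; u,v=c
    m=cv2.inRange(h,lo,hi); b=np.zeros_like(m); b[v-R:v+R,u-R:u+R]=m[v-R:v+R,u-R:u+R]
    cnt=max(cv2.findContours(b,0,2)[0],key=cv2.contourArea); hull=cv2.convexHull(cnt); t=np.zeros_like(m); cv2.fillPoly(t,[hull],255)
    t=cv2.erode(t,np.ones((3,3))); w=t&cv2.inRange(h,(0,0,110),(180,75,255))
    k,l,s,ce=cv2.connectedComponentsWithStats(w); i=1+np.argmax(s[1:,4]); c2=cv2.findContours((l==i).astype(np.uint8),0,2)[0][0]
    P=np.array([onplane(cm,q,.042)[:2] for q in c2[:,0]]); re=cv2.minAreaRect((P*1000).astype(np.float32)); print(f,ce[i].round(1),s[i,4],'world rect mm',np.round(re[0],1),np.round(re[1],1),round(re[2],1))
label('w2',(236,192),(20,120,60),(35,255,255)); label('w1',(334,196),(45,80,30),(85,255,255))
for f,n,uv,z in [('w2','grey',(486,215),.044),('w1','grey',(216,127),.044),('w2','dockdisc',(274,20),.006),('w2','act mark',(362,229),.052),('w2','lugtip',(372,190),.014)]:
    cm,_=load(f); print(f,n,onplane(cm,uv,z).round(4))
T=[]
for f,u,v in [('w2',362,218),('w1',96,135),('w2',236,192),('w1',334,196),('w1',412,225),('w2',274,35)]:
    _,im=load(f); T.append(cv2.resize(im[max(v-35,0):max(v-35,0)+70,u-35:u+35],(260,260),interpolation=cv2.INTER_CUBIC))
cv2.imwrite('pics/c1.png',np.vstack([np.hstack(T[:3]),np.hstack(T[3:])]))
E
```

```text
w2 [234.3 193.5] 142 world rect mm [411.5 273.3] [16.6  9.7] 14.2
w1 [334.  199.1] 167 world rect mm [ 412.8 -141.8] [10.8 18.5] 70.0
w2 grey [ 4.561e-01 -1.000e-04  4.400e-02]
w1 grey [ 0.4573 -0.0048  0.044 ]
w2 dockdisc [0.5989 0.2761 0.006 ]
w2 act mark [0.4095 0.1308 0.052 ]
w2 lugtip [0.4471 0.1241 0.014 ]
```

View pics/c1.png

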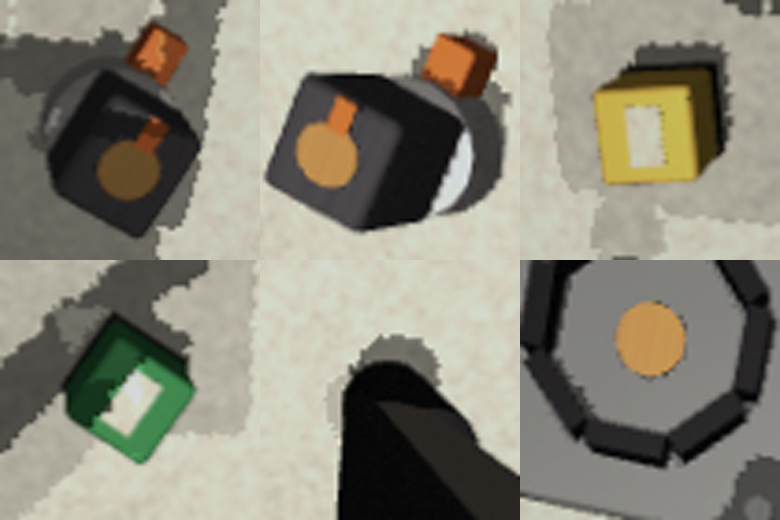

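```bash
python3 - <<'E'
from h import *
w1,_=load('w1'); w2,_=load('w2'); s=260/70
c=lambda o,p:(o[0]+p[0]/s-.5,o[1]+p[1]/s-.5)
A={}
for n,cm,o,pts in [('w2',w2,(327,183),[((129,170),.052),((171,31),.014),((147,71),.014)]),('w1',w1,(61,100),[((67,154),.052),((207,39),.014),((190,88),.014)])]:
    P=[onplane(cm,c(o,p),z)[:2] for p,z in pts]; d=P[1]-P[0]; e=P[1]-P[2]
    print(n,np.round(P,4).tolist(),np.linalg.norm(d),np.degrees(np.arctan2(d[1],d[0])),np.degrees(np.arctan2(e[1],e[0])))
# dock
cm=w2; P=[onplane(cm,q,.006)[:2] for q in [(274,20),(222,62),(311,78)]]; d=P[1]-P[2]; print('dock',np.round(P,4).tolist(),np.linalg.norm(d),np.degrees(np.arctan2(d[1],d[0]))-90)
for n,cm,q in [('red',w2,[(464,92),(602,100)]),('blue',w1,[(379,108),(519,109)])]:
    P=[onplane(cm,p,.022)[:2] for p in q]; d=P[0]-P[1]; a=np.arctan2(d[1],d[0])-np.pi/2; print(n,np.linalg.norm(d),np.degrees(a),(P[0]+P[1])/2+.06*np.array([np.cos(a),np.sin(a)]))
# black cap in top & scene: bright disc
for n,u,v,R,z in [('top',422,229,8,.05),('scene',214,218,9,.05)]:
    cm=r.camera_model(n); im=cv2.imread(f'pics/{n}0.png'); g=cv2.cvtColor(im,cv2.COLOR_BGR2GRAY)[v-R:v+R,u-R:u+R]
    m=(g<60).astype(np.uint8); y,x=np.nonzero(m); print(n,'dark bbox',x.min()+u-R,x.max()+u-R,y.min()+v-R,y.max()+v-R)
    i=np.unravel_index(np.argmax(g),g.shape); print(i[1]+u-R,i[0]+v-R,onplane(cm,(i[1]+u-R,i[0]+v-R),z).round(4))
E
```

```text
w2 [[0.4101, 0.1319], [0.4463, 0.1232], [0.4321, 0.1269]] 0.037288731292815534 -13.39320846307557 -14.547979560447338
w1 [[0.4103, 0.1315], [0.4465, 0.118], [0.4308, 0.1215]] 0.038703056309766455 -20.48870713036905 -12.620028561019113
dock [[0.5989, 0.2761], [0.5436, 0.3222], [0.5506, 0.2232]] 0.09926452337055942 4.068254390318103
red 0.16098370440561663 12.601884545879058 [ 0.65263947 -0.00587719]
blue 0.1552979651632088 14.52627066045042 [ 0.59554957 -0.22550068]
top dark bbox 415 427 224 235
429 221 [ 0.4077 -0.2646  0.05  ]
scene dark bbox 209 221 214 226
221 214 [ 0.4025 -0.2268  0.05  ]
```

servo_tool:
  moves: "-22.6 24.2 0 0 0 0 91.9;-22.6 24.2 0 0 0 0 91.9;0 0 0 0 0 9.9 91.9;0 0 0 0 0 9.9 91.9;0 0 0 0 0 9.9 91.9"

```text
time: 2.7
tcp_pos: [0.4098, 0.1308, 0.1894]
ee_rot: [0.99, -0.138, -0.0, 0.0]
contact_force: [-0.2, 0.4, -0.2]
gripper_width: 0.092
```

servo_tool:
  moves: "0 0 55 0 0 0 80;0 0 50 0 0 0 80;0 0 40 0 0 0 80;0 0 15 0 0 0 80;0 0 0 0 0 0 80"

```text
time: 3.32
tcp_pos: [0.4097, 0.1311, 0.0294]
ee_rot: [0.991, -0.135, -0.001, 0.0]
contact_force: [0.7, 1.0, 0.5]
gripper_width: 0.0801
```

```bash
python3 - <<'E'
from h import *
snap('wrist','w3'); s=r.state(); print(s['time'],s['tcp_pos'],s['ee_rot'].round(4))
E
```

```text
3.375 [0.41094925 0.13114839 0.0306141 ] [ 9.909e-01 -1.349e-01  6.000e-04 -1.000e-04]
```

View pics/w3.png

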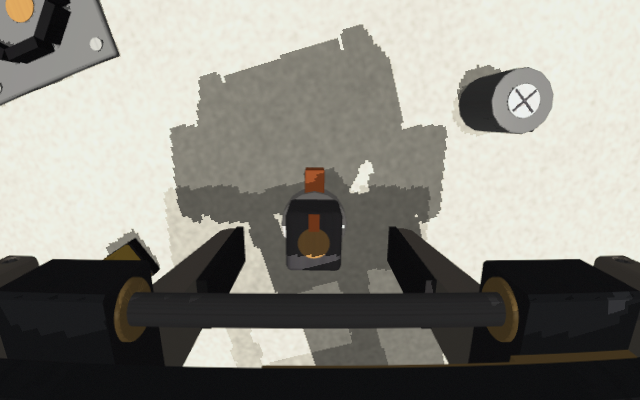

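The actuator is square between the fingers (housing around 314,235, lug straight up at 315,178). I'll go down 8 mm and grip.

servo_tool:
  moves: "0 0 8 0 0 0 80;0 0 0 0 0 0 20;0 0 0 0 0 0 20;0 0 0 0 0 0 20;0 0 0 0 0 0 20"

```text
time: 4.0
tcp_pos: [0.4103, 0.1312, 0.0219]
ee_rot: [0.991, -0.135, 0.0, -0.0]
contact_force: [0.1, 0.1, -0.4]
gripper_width: 0.0421
```

servo_tool:
  moves: "0 0 0 0 0 0 20;0 0 0 0 0 0 20;0 0 -20 0 0 0 20;0 0 -30 0 0 0 20;0 0 -20 0 0 0 20"

```text
time: 4.62
tcp_pos: [0.4102, 0.1312, 0.0926]
ee_rot: [0.991, -0.135, 0.0, 0.0]
contact_force: [0.0, -0.1, -1.2]
gripper_width: 0.0311
```

```bash
python3 - <<'E'
from h import *
snap('wrist','w4'); s=r.state(); print(s['time'],s['tcp_pos'],s['ee_rot'].round(4),s['gripper_width'])
cm,im=load('w4')
h=cv2.cvtColor(im,cv2.COLOR_BGR2HSV); m=cv2.inRange(h,(3,120,40),(25,255,255)); m[:, :280]=0; m[:,350:]=0
k,l,st,c=cv2.connectedComponentsWithStats(m); print(st[1:],c[1:])
z=s['tcp_pos'][2]-.022
for i in range(1,k):
  if st[i,4]>30: print(onplane(cm,c[i],z+.014).round(4),onplane(cm,c[i],z+.052).round(4))
E
```

```text
4.675 [0.4120511  0.13128108 0.09499932] [ 9.909e-01 -1.348e-01  2.300e-03 -3.000e-04] 0.03145440412760772
[[ 305  170   21   26  509]
 [ 300  219   33   46 1014]
 [ 280  366   70    2  140]] [[314.97249509 182.15717092]
 [315.97928994 244.40236686]
 [314.5        366.5       ]]
[0.4387 0.1231 0.087 ] [0.4453 0.1211 0.125 ]
[0.3987 0.1335 0.087 ] [0.4129 0.1296 0.125 ]
[0.3067 0.1602 0.087 ] [0.3384 0.1512 0.125 ]
```

servo_tool:
  moves: "0 0 -20 0 0 -9.75 20;0 0 0 0 0 -9.75 20;43 -43.4 0 0 0 0 20;43 -43.4 0 0 0 0 20;43 -43.4 0 0 0 0 20"

```text
time: 5.3
tcp_pos: [0.5304, 0.2714, 0.1104]
ee_rot: [0.999, 0.035, -0.001, 0.0]
contact_force: [1.1, -1.0, -0.4]
gripper_width: 0.0315
```

servo_tool:
  moves: "0 0 0 0 0 0 20;0 0 0 0 0 0 20;0 0 0 0 0 0 20;0 0 0 0 0 0 20;0 0 0 0 0 0 20"

```text
time: 5.92
tcp_pos: [0.5297, 0.2696, 0.1122]
ee_rot: [0.999, 0.035, 0.0, -0.0]
contact_force: [-0.0, 0.9, -0.5]
gripper_width: 0.0315
```

```bash
python3 - <<'E'
from h import *
snap('wrist','w5'); s=r.state(); print(s['time'],s['tcp_pos'],s['ee_rot'].round(4),s['gripper_width'])
E
```

```text
5.975 [0.52971034 0.26978206 0.11213494] [ 9.994e-01  3.470e-02  3.000e-04 -1.000e-04] 0.03148984143683466
```

View pics/w5.png

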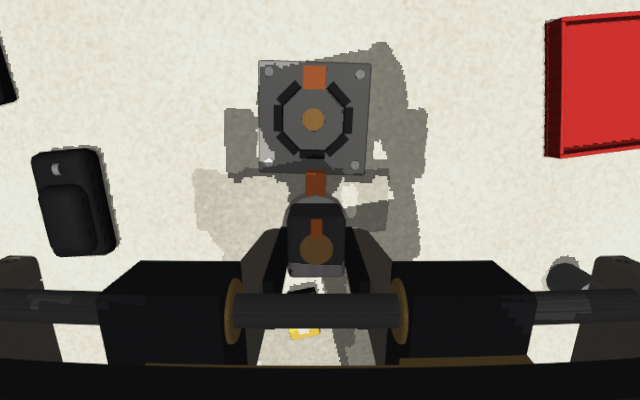

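Dock disc (313,119), gap patch (314,77), plate corners about (259,61) and (371,64). The held lug points straight ahead at (315,184).

```bash
python3 - <<'E'
from h import *
cm,im=load('w5'); s=r.state()
h=cv2.cvtColor(im,cv2.COLOR_BGR2HSV); m=cv2.inRange(h,(3,90,40),(25,255,255)); m[:, :280]=0; m[:,350:]=0; m[270:]=0
k,l,st,c=cv2.connectedComponentsWithStats(m)
for i in range(1,k):
  if st[i,4]>30: print(st[i],c[i].round(1),onplane(cm,c[i],.006).round(4))
P=[onplane(cm,q,.006)[:2] for q in [(259,61),(371,64)]];d=P[0]-P[1];print(np.round(P,4),np.degrees(np.arctan2(d[1],d[0]))-90)
z=s['tcp_pos'][2]-.022
print('lugtip',onplane(cm,(315.5,172),z+.014),'disc',onplane(cm,(316,250),z+.052))
P=[onplane(cm,q,.022)[:2] for q in [(545,20),(545,157)]];print('redleft',np.round(P,4))
E
```

```text
[303  65  24  25 570] [314.  77.] [0.6341 0.2776 0.006 ]
[302 108  23  23 404] [312.7 119. ] [0.598  0.2764 0.006 ]
[305 170  21  26 533] [315.  182.4] [0.5404 0.2704 0.006 ]
[ 300  219   33   46 1027] [316.  244.4] [0.4787 0.2652 0.006 ]
[[0.6443 0.3264]
 [0.6485 0.2288]] 2.4785673938385173
lugtip [0.56493959 0.27149422 0.10413494] disc [0.528279   0.26866306 0.14213494]
redleft [[0.6935 0.0898]
 [0.5811 0.0662]]
```

servo_tool:
  moves: "35 -1.4 0 0 0 0 20;34.7 -1.4 0 0 0 2 20;0 0 20 0 0 0 20;0 0 20 0 0 0 20;0 0 0 0 0 0 20"

```text
time: 6.6
tcp_pos: [0.5954, 0.2771, 0.068]
ee_rot: [1.0, 0.018, -0.004, 0.001]
contact_force: [-0.0, 0.3, -2.0]
gripper_width: 0.0314
```

servo_tool:
  moves: "0 0 20 0 0 0 20;0 0 10 0 0 0 20;0 0 6 0 0 0 20;0 0 6 0 0 0 20;0 0 0 0 0 0 20"

```text
time: 7.22
tcp_pos: [0.5989, 0.2777, 0.0294]
ee_rot: [1.0, 0.017, -0.0, 0.0]
contact_force: [-0.1, 0.6, -1.1]
gripper_width: 0.0317
```

servo_tool:
  moves: "0 0 1.2 0 0 0 20;0 0 0 0 0 0 50;0 0 0 0 0 0 50;0 0 0 0 0 0 60;0 0 -5 0 0 0 70"

```text
time: 7.85
tcp_pos: [0.5988, 0.2776, 0.0334]
ee_rot: [1.0, 0.017, -0.0, 0.0]
contact_force: [-0.1, -0.2, -0.8]
gripper_width: 0.0676
```

servo_tool:
  moves: "0 0 -25 0 0 0 91;0 0 -40 0 0 0 91;-50 0 -30 0 0 0 91;-50 0 0 0 0 0 91;0 0 0 0 0 0 91"

```text
time: 8.48
tcp_pos: [0.4953, 0.2743, 0.1279]
ee_rot: [1.0, 0.018, -0.002, 0.0]
contact_force: [-0.0, 1.3, -0.7]
gripper_width: 0.0909
```

```bash
python3 - <<'E'
from h import *
cm,im=snap('wrist','w6'); s=r.state(); print(s['time'],s['tcp_pos'],s['ee_rot'].round(4),s['gripper_width'])
P=proj(cm,[.598,.276,.03]).astype(int);print(P)
cv2.imwrite('pics/w6c.png',cv2.resize(im[max(P[1]-90,0):P[1]+110,P[0]-120:P[0]+120],None,fx=2.5,fy=2.5))
E
```

```text
8.525 [0.49788243 0.27433709 0.12865676] [ 9.998e-01  1.790e-02 -1.000e-04  0.000e+00] 0.09093614634657483
[317  77]
```

View pics/w6c.png

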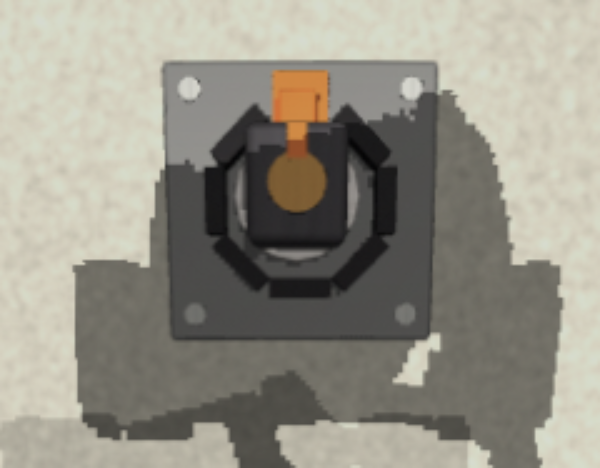

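The actuator is seated in the dock, with the lug in the gap. Next is the yellow relay.

servo_tool:
  moves: "-43 -1 0 0 0 0 70;-43 -1 0 0 0 -6.1 70;0 0 0 0 0 -6.1 70;0 0 40 0 0 0 70;0 0 0 0 0 0 70"

```text
time: 9.15
tcp_pos: [0.412, 0.2725, 0.0865]
ee_rot: [0.992, 0.123, -0.002, 0.001]
contact_force: [-0.4, -0.2, -0.3]
gripper_width: 0.0701
```

```bash
python3 - <<'E'
from h import *
cm,im=snap('wrist','w7'); s=r.state(); print(s['time'],s['tcp_pos'],s['ee_rot'].round(4),s['gripper_width'])
cv2.imwrite('pics/w7c.png',im[150:330,180:460])
print(proj(cm,s['tcp_pos']-[0,0,.045]))
E
```

```text
9.2 [0.41331558 0.27301064 0.08823047] [ 9.924e-01  1.233e-01 -9.000e-04  2.000e-04] 0.06989741631059705
[314.52808867 209.02275943]
```

View pics/w7c.png

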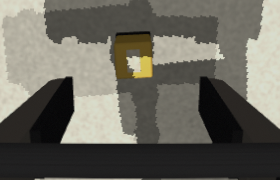

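servo_tool:
  moves: "-2 0 40 0 0 0 70;0 0 30 0 0 0 70;0 0 4 0 0 0 70;0 0 0 0 0 0 20;0 0 0 0 0 0 20"

```text
time: 9.82
tcp_pos: [0.413, 0.2734, 0.0164]
ee_rot: [0.992, 0.124, 0.002, -0.0]
contact_force: [0.9, -1.3, 0.2]
gripper_width: 0.0524
```

servo_tool:
  moves: "0 0 0 0 0 0 20;0 0 0 0 0 0 20;0 0 0 0 0 0 20;0 0 -30 0 0 0 20;0 0 -40 0 0 0 20"

```text
time: 10.45
tcp_pos: [0.4099, 0.2723, 0.0842]
ee_rot: [0.992, 0.124, -0.002, 0.0]
contact_force: [-0.0, 0.3, -0.9]
gripper_width: 0.0276
```

servo_tool:
  moves: "27.3 47 0 0 0 0 20;27.3 47 0 0 0 0 20;27.3 47 0 0 0 0 20;27.3 47 0 0 0 0 20;27.3 47 0 0 0 0 20"

```text
time: 11.08
tcp_pos: [0.602, 0.077, 0.0843]
ee_rot: [0.992, 0.123, -0.0, -0.0]
contact_force: [0.2, 1.2, -0.1]
gripper_width: 0.0279
```

servo_tool:
  moves: "27.3 47 0 0 0 0 20;0 0 0 0 0 0 20;0 0 0 0 0 0 20;0 0 0 0 0 0 20;0 0 0 0 0 0 20"

```text
time: 11.7
tcp_pos: [0.6385, 0.0406, 0.0846]
ee_rot: [0.992, 0.124, -0.0, -0.0]
contact_force: [-0.2, -0.0, 0.4]
gripper_width: 0.028
```

```bash
python3 - <<'E'
from h import *
cm,im=snap('wrist','w8'); s=r.state(); print(s['time'],s['tcp_pos'],s['ee_rot'].round(4),s['gripper_width'])
E
```

```text
11.75 [0.63866331 0.04043071 0.08465354] [ 0.9923  0.1242 -0.     -0.    ] 0.02800003812393917
```

View pics/w8.png

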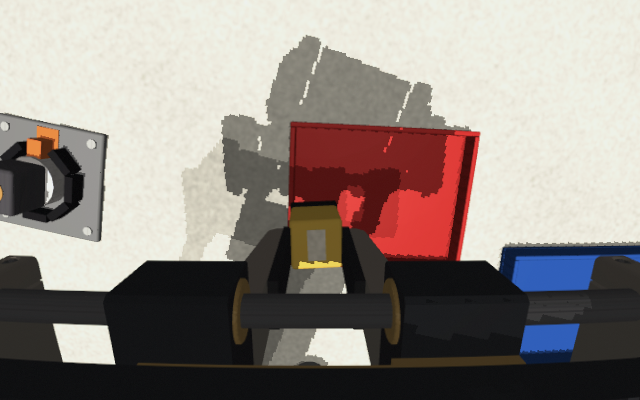

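Red tray far corners at (291,122) and (479,133); the yellow relay is held straight at (317,240).

```bash
python3 - <<'E'
from h import *
cm,im=load('w8')
P=[onplane(cm,q,.022)[:2] for q in [(291,122),(479,133)]]; d=P[0]-P[1]; a=np.arctan2(d[1],d[0])-np.pi/2; c=(P[0]+P[1])/2-.06*np.array([np.cos(a),np.sin(a)])
print(np.round(P,4),np.linalg.norm(d),np.degrees(a),c)
P=[onplane(cm,q,.022)[:2] for q in [(502,246)]];print('blue corner',P)
E
```

```text
[[ 0.6978  0.0746]
 [ 0.7267 -0.0702]] 0.14762880657682065 11.299985853241541 [ 0.65340686 -0.00955237]
blue corner [array([ 0.64259588, -0.12414583])]
```

servo_tool:
  moves: "13.5 26 0 0 0 0 20;13.5 26 0 0 0 2.7 20;0 0 30 0 0 0 20;0 0 20 0 0 0 20;0 0 10 0 0 0 20"

```text
time: 12.38
tcp_pos: [0.6766, -0.0035, 0.0226]
ee_rot: [0.995, 0.101, -0.001, -0.0]
contact_force: [-0.3, 0.3, -1.2]
gripper_width: 0.0276
```

servo_tool:
  moves: "0 0 4 0 0 0 20;0 0 1 0 0 0 20;0 0 0 0 0 0 20;0 0 0 0 0 0 46;0 0 0 0 0 0 46"

```text
time: 13.0
tcp_pos: [0.6784, -0.0043, 0.02]
ee_rot: [0.995, 0.1, 0.0, 0.0]
contact_force: [0.3, 0.4, 1.0]
gripper_width: 0.0452
```

servo_tool:
  moves: "0 0 0 0 0 0 46;0 0 -20 0 0 0 46;0 0 -40 0 0 0 46;0 0 -20 0 0 0 46;0 0 -10 0 0 0 91"

```text
time: 13.62
tcp_pos: [0.679, -0.0044, 0.1117]
ee_rot: [0.995, 0.1, 0.001, 0.0]
contact_force: [0.2, -0.3, -0.6]
gripper_width: 0.0539
```

servo_tool:
  moves: "-48 13.7 0 0 0 0 91;-48 13.7 0 0 0 0 91;-48 13.7 0 0 0 0 91;-48 13.7 0 0 0 0 91;-48 13.7 0 0 0 0 91"

```text
time: 14.25
tcp_pos: [0.4545, -0.1194, 0.1087]
ee_rot: [0.995, 0.1, -0.001, -0.0]
contact_force: [-0.1, -1.0, 0.8]
gripper_width: 0.091
```

servo_tool:
  moves: "-48 13.7 0 0 0 0 70;0 0 0 0 0 10.5 70;0 0 0 0 0 10.5 70;0 0 20 0 0 10.5 70;0 0 0 0 0 0 70"

```text
time: 14.88
tcp_pos: [0.4105, -0.1411, 0.0877]
ee_rot: [0.985, -0.173, -0.002, -0.001]
contact_force: [0.2, -0.2, -0.2]
gripper_width: 0.07
```

```bash
python3 - <<'E'
from h import *
cm,im=snap('wrist','w9'); s=r.state(); print(s['time'],s['tcp_pos'],s['ee_rot'].round(4),s['gripper_width'])
print(proj(cm,[*s['tcp_pos'][:2],.042]))
E
```

```text
14.925 [ 0.41126569 -0.14153715  0.08866613] [ 9.851e-01 -1.719e-01 -1.300e-03 -6.000e-04] 0.06984877438883498
[315.25029393 209.488227  ]
```

View pics/w9.png

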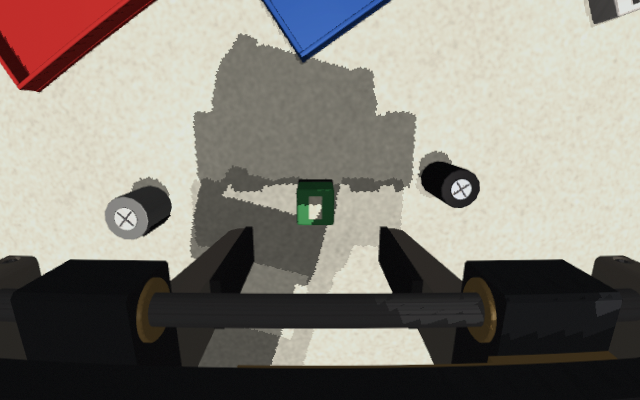

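The green relay is centred at (315,208) and square to the jaws. Black cap disc at (461,188), grey at (126,219).

servo_tool:
  moves: "0 0 40 0 0 0 70;0 0 30 0 0 0 70;0 0 4 0 0 0 70;0 0 0 0 0 0 20;0 0 0 0 0 0 20"

```text
time: 15.55
tcp_pos: [0.4135, -0.143, 0.0171]
ee_rot: [0.985, -0.173, 0.001, 0.001]
contact_force: [0.7, 0.2, -0.0]
gripper_width: 0.0523
```

servo_tool:
  moves: "0 0 0 0 0 0 20;0 0 0 0 0 0 20;0 0 0 0 0 0 20;0 0 -40 0 0 0 20;0 0 -35 0 0 0 20"

```text
time: 16.18
tcp_pos: [0.4118, -0.142, 0.0912]
ee_rot: [0.985, -0.174, -0.0, -0.0]
contact_force: [0.3, -1.0, -0.6]
gripper_width: 0.0272
```

```bash
python3 - <<'E'
from h import *
cm,im=load('w9'); s=r.state(); print(s['tcp_pos'],s['gripper_width'])
print('black',onplane(cm,(461,188),.05),'grey',onplane(cm,(126,219),.044))
P=[onplane(cm,q,.022)[:2] for q in [(304,59)]];print('blue near corner',P)
E
```

```text
[ 0.41183349 -0.14196889  0.09123672] 0.02720559319612849
black [ 0.39222213 -0.24855509  0.05      ] grey [ 4.54625792e-01 -3.26586886e-04  4.40000000e-02]
blue near corner [array([ 0.51891655, -0.17154228])]
```

servo_tool:
  moves: "0 0 0 0 0 -10.5 20;0 0 0 0 0 -10.5 20;0 0 0 0 0 -10.5 20;47.6 -16.7 0 0 0 0 20;47.6 -16.7 0 0 0 0 20"

```text
time: 16.8
tcp_pos: [0.4998, -0.0901, 0.0905]
ee_rot: [0.995, 0.1, 0.0, 0.0]
contact_force: [-1.1, -1.7, -0.7]
gripper_width: 0.0275
```

servo_tool:
  moves: "47.6 -16.7 0 0 0 0 20;47.6 -16.7 0 0 0 0 20;47.6 -16.7 0 0 0 0 20;0 0 0 0 0 0 20;0 0 0 0 0 0 20"

```text
time: 17.42
tcp_pos: [0.628, -0.013, 0.0899]
ee_rot: [0.995, 0.1, -0.001, -0.0]
contact_force: [-0.4, 0.7, -0.7]
gripper_width: 0.0276
```

```bash
python3 - <<'E'
from h import *
cm,im=snap('wrist','w10'); s=r.state(); print(s['time'],s['tcp_pos'],s['ee_rot'].round(4),s['gripper_width'])
E
```

```text
17.475 [ 0.62786551 -0.01335788  0.09015668] [ 9.95e-01  9.99e-02 -6.00e-04 -0.00e+00] 0.027143050063318484
```

View pics/w10.png

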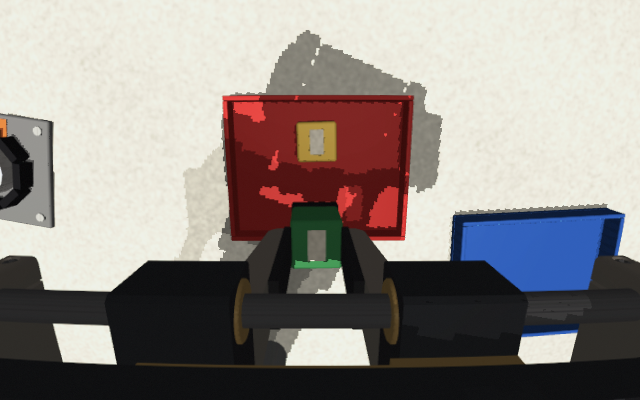

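The yellow relay stands upright in the red tray (317,142), and the spot for the green one is clear. Blue tray far corners are at about (453,214) and (623,211).

servo_tool:
  moves: "0 0 40 0 0 0 20;0 0 20 0 0 0 20;0 0 8 0 0 0 20;0 0 3 0 0 0 20;0 0 0 0 0 0 20"

```text
time: 18.1
tcp_pos: [0.6297, -0.0132, 0.0206]
ee_rot: [0.995, 0.1, 0.001, 0.0]
contact_force: [-0.0, -0.0, 0.0]
gripper_width: 0.0272
```

servo_tool:
  moves: "0 0 0 0 0 0 46;0 0 0 0 0 0 46;0 0 0 0 0 0 46;0 0 -30 0 0 0 46;0 0 -50 0 0 0 46"

```text
time: 18.73
tcp_pos: [0.6269, -0.0126, 0.0982]
ee_rot: [0.995, 0.1, -0.002, -0.001]
contact_force: [1.0, -0.1, -0.4]
gripper_width: 0.046
```

```bash
python3 - <<'E'
from h import *
cm,im=load('w10')
P=[onplane(cm,q,.022)[:2] for q in [(453,214),(623,211),(537,335)]]; print(np.round(P,4))
print(r.state()['tcp_pos'],r.state()['ee_rot'])
E
```

```text
[[ 0.642  -0.1295]
 [ 0.6752 -0.2814]
 [ 0.5423 -0.2484]]
[ 0.6268804  -0.01256229  0.09817717] [ 9.94973320e-01  1.00109076e-01 -2.38329078e-03 -7.64508501e-04]
```

servo_tool:
  moves: "0 0 -10 0 0 0 60;-56 -15.7 0 0 0 0 80;-56 -15.7 0 0 0 0 80;-56 -15.7 0 0 0 0 80;0 0 0 0 0 0 80"

```text
time: 19.35
tcp_pos: [0.4489, 0.0013, 0.1064]
ee_rot: [0.995, 0.1, -0.003, -0.001]
contact_force: [0.2, -1.1, 0.2]
gripper_width: 0.0803
```

```bash
python3 - <<'E'
from h import *
cm,im=snap('wrist','w11'); s=r.state(); print(s['time'],s['tcp_pos'],s['ee_rot'].round(4),s['gripper_width'])
p=proj(cm,[*s['tcp_pos'][:2],.044]);print(p); x,y=p.astype(int)
sub=cv2.cvtColor(im,cv2.COLOR_BGR2HSV)[y-60:y+45,x-70:x+70]
g=((sub[...,1]<25)&(sub[...,2]>130)).astype(np.uint8); k,l,st,c=cv2.connectedComponentsWithStats(g)
for i in range(1,k):
    if 80<st[i,4]<3000: q=c[i]+[x-70,y-60]; print(st[i],q.round(1),onplane(cm,q,.044).round(4))
E
```

```text
19.4 [4.52508593e-01 3.44340030e-04 1.08140836e-01] [ 9.950e-01  1.001e-01 -1.000e-03 -4.000e-04] 0.08005895433814358
[317.10627837 200.44666002]
[ 51  56  37  20 427] [314.1 203.8] [0.4492 0.0022 0.044 ]
```

servo_tool:
  moves: "0 0 50 0 0 0 80;0 0 30 0 0 0 80;0 0 8 0 0 0 80;0 0 4 0 0 0 80;0 0 0 0 0 0 25"

```text
time: 20.02
tcp_pos: [0.4561, -0.0006, 0.0185]
ee_rot: [0.995, 0.1, 0.001, 0.0]
contact_force: [0.4, 0.4, 0.2]
gripper_width: 0.0718
```

servo_tool:
  moves: "0 0 0 0 0 0 25;0 0 0 0 0 0 25;0 0 0 0 0 0 25;0 0 0 0 0 0 25;0 0 -30 0 0 0 25"

```text
time: 20.65
tcp_pos: [0.4523, 0.0004, 0.0458]
ee_rot: [0.995, 0.1, -0.003, -0.001]
contact_force: [0.9, -0.6, 0.1]
gripper_width: 0.0332
```

servo_tool:
  moves: "0 0 -50 0 0 0 25;0 0 0 0 0 0 25;0 0 0 0 0 0 25;0 0 0 0 0 0 25;0 0 0 0 0 0 25"

```text
time: 21.28
tcp_pos: [0.4539, -0.0, 0.0963]
ee_rot: [0.995, 0.1, -0.001, -0.0]
contact_force: [-0.3, 0.9, -0.5]
gripper_width: 0.033
```

```bash
python3 - <<'E'
from h import *
cm,im=snap('wrist','w12'); s=r.state(); print(s['time'],s['tcp_pos'],s['ee_rot'].round(4),s['gripper_width'])
E
```

```text
21.325 [ 4.54062437e-01 -6.60261121e-05  9.65352133e-02] [ 9.950e-01  1.002e-01 -9.000e-04 -4.000e-04] 0.0332419633055234
```

View pics/w12.png

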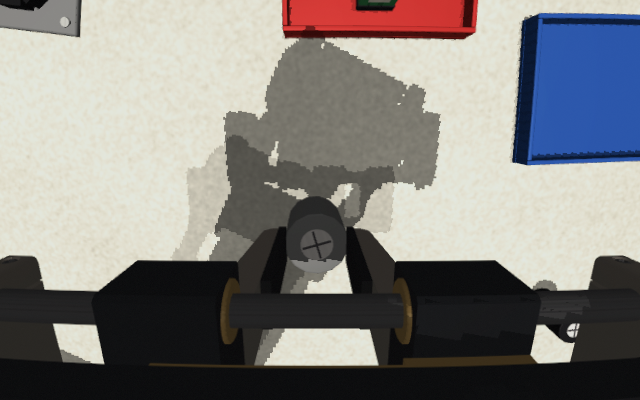

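The grey cap is held upright; the green relay stands in the red tray. Carrying grey to the far half of the blue tray.

servo_tool:
  moves: "24 49 0 0 0 0 25;24 49 0 0 0 0 25;24 49 0 0 0 0 25;24 49 0 0 0 0 25;24 49 0 0 0 0 25"

```text
time: 21.95
tcp_pos: [0.6219, -0.2178, 0.0967]
ee_rot: [0.995, 0.1, -0.0, -0.0]
contact_force: [0.1, 0.4, 0.1]
gripper_width: 0.0329
```

servo_tool:
  moves: "0 0 0 0 0 -1.5 25;0 0 40 0 0 0 25;0 0 25 0 0 0 25;0 0 8 0 0 0 25;0 0 2 0 0 0 25"

```text
time: 22.58
tcp_pos: [0.6212, -0.2159, 0.0228]
ee_rot: [0.994, 0.113, 0.0, -0.0]
contact_force: [-0.6, 0.2, -0.9]
gripper_width: 0.033
```

servo_tool:
  moves: "0 0 0 0 0 0 25;0 0 0 0 0 0 52;0 0 0 0 0 0 52;0 0 0 0 0 0 52;0 0 -20 0 0 0 52"

```text
time: 23.2
tcp_pos: [0.6197, -0.2156, 0.0414]
ee_rot: [0.994, 0.113, -0.002, -0.001]
contact_force: [-0.5, 0.2, 0.2]
gripper_width: 0.0521
```

servo_tool:
  moves: "0 0 -50 0 0 0 52;0 0 -20 0 0 0 60;0 0 0 0 0 0 91;0 0 0 0 0 0 91;0 0 0 0 0 0 91"

```text
time: 23.82
tcp_pos: [0.62, -0.2157, 0.1102]
ee_rot: [0.994, 0.113, -0.002, -0.001]
contact_force: [-0.2, -0.8, 0.4]
gripper_width: 0.0884
```

servo_tool:
  moves: "-57.5 -4.9 0 0 0 0 80;-57.5 -4.9 0 0 0 0 80;-57.5 -4.9 0 0 0 0 80;-57.5 -4.9 0 0 0 0 80;0 0 0 0 0 0 80"

```text
time: 24.45
tcp_pos: [0.389, -0.248, 0.1105]
ee_rot: [0.994, 0.111, -0.001, -0.002]
contact_force: [-0.4, 0.2, -0.9]
gripper_width: 0.0798
```

```bash
python3 - <<'E'
from h import *
cm,im=snap('wrist','w13'); s=r.state(); print(s['time'],s['tcp_pos'],s['ee_rot'].round(4),s['gripper_width'])
print(proj(cm,[*s['tcp_pos'][:2],.05]))
E
```

```text
24.5 [ 0.39126089 -0.24862622  0.111481  ] [ 9.937e-01  1.120e-01 -4.000e-04 -7.000e-04] 0.07997429323801164
[316.52976475 202.83527978]
```

View pics/w13.png

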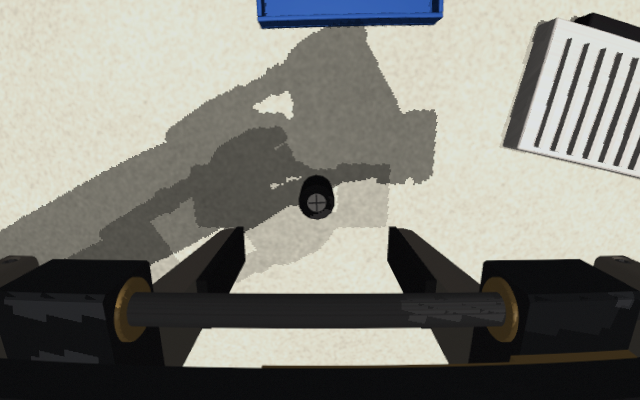

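The black cap disc at (316,203) is exactly at the projected TCP. Gripping.

servo_tool:
  moves: "0 0 50 0 0 0 80;0 0 28 0 0 0 80;0 0 8 0 0 0 80;0 0 4 0 0 0 80;0 0 0 0 0 0 20"

```text
time: 25.12
tcp_pos: [0.3936, -0.2496, 0.0234]
ee_rot: [0.994, 0.113, 0.001, 0.001]
contact_force: [-0.8, -0.2, -0.5]
gripper_width: 0.072
```

servo_tool:
  moves: "0 0 0 0 0 0 20;0 0 0 0 0 0 20;0 0 0 0 0 0 20;0 0 0 0 0 0 20;0 0 -30 0 0 0 20"

```text
time: 25.75
tcp_pos: [0.391, -0.2473, 0.0508]
ee_rot: [0.994, 0.113, -0.002, -0.002]
contact_force: [0.6, -1.4, 0.7]
gripper_width: 0.0221
```

servo_tool:
  moves: "0 0 -50 0 0 0 20;0 0 0 0 0 0 20;0 0 0 0 0 0 20;0 0 0 0 0 0 20;0 0 0 0 0 0 20"

```text
time: 26.38
tcp_pos: [0.392, -0.2484, 0.1013]
ee_rot: [0.994, 0.113, -0.001, -0.001]
contact_force: [0.2, 0.0, 0.3]
gripper_width: 0.0203
```

```bash
python3 - <<'E'
from h import *
cm,im=load('w13')
P=[onplane(cm,q,.022)[:2] for q in [(257,20),(443,18)]]; d=P[0]-P[1]; a=np.arctan2(d[1],d[0])-np.pi/2; print(np.round(P,4),np.linalg.norm(d),np.degrees(a),(P[0]+P[1])/2+.06*np.array([np.cos(a),np.sin(a)]))
s=r.state();print(s['tcp_pos'],s['gripper_width'])
E
```

```text
[[ 0.5211 -0.1701]
 [ 0.5565 -0.3154]] 0.14950573668672307 13.67127520557092 [ 0.59710847 -0.22857929]
[ 0.39204161 -0.24835025  0.10127549] 0.020333671666042944
```

The 20.3 mm opening equals the commanded value, so the cap may not be held. Checking the picture by numbers.

```bash
python3 - <<'E'
from h import *
cm,im=snap('wrist','w14'); s=r.state(); t=s['tcp_pos']
print('held disc at',proj(cm,[t[0],t[1],t[2]+.0275]),'desk disc at',proj(cm,[.392,-.2485,.05]))
g=cv2.cvtColor(im,cv2.COLOR_BGR2GRAY)[140:290:6,230:410:4]
for row in g: print(''.join(' .:-=+*#%@'[int(v)*10//256] for v in row))
t=cv2.cvtColor(r.read_camera('top'),cv2.COLOR_BGR2GRAY)
E
```

```text
held disc at [314.56232326 245.67786322] desk disc at [315.09472631 208.39976739]
--------+###%*=+++==++++=====+=+========++===
--------+###%=-++=====+==+====++++=======+===
--------+##%%+-=+=+===+=+====+==========+====
---------%%##----===++=====+++==+============
----------=#-=----=+-+===-===++======+=======
---------------------------=--+-=--------===+
-----------------------------------------====
----------#%##+----:    ---====------####%%%@
----------*##=----       --=%%%%%##=#####%%%%
------------------        %@%@%%%#######%@%%%
-----------------   .:.   #%%@%%%########%@%@
-----------------  :-:--  #@@%%@#########%%%%
--------------###  :-:--  #%%%%@##%######%%%@
-----------+######   .-..=#######%######%%@%@
---------##########+...:#############%##%%%%%
===----#####:..  *######%#+  ..-%%#%#%%%%%%%%
====#######....  +########+  ....%%%@%%%%%%%%
%%%%%####*.....  *#######%+  .....%%@%%%%%%@%
%%%%%%##*.....   +######%%+   .....%@%%%%%%%%
%%%%%%#=......   =####%%%@=   ......*%@%%%@%@
%%%%##-.......   =#%%%@%%%=   .......=%%%%%%%
         ....    #%%@%%%%%*    ....          
         ....    %@%%%%%%@%    ....          
       . ....    %%%%%%%%%%    .... .        
      ......     %%%%%%@@@%    ......
```

The cap still stands at the same spot (disc around 314,208); the fingers hadn't closed before the lift began. Retrying with more closing time.

servo_tool:
  moves: "0 0 0 0 0 0 60;0 0 0 0 0 0 60;0 0 0 0 0 0 60;0 0 0 0 0 0 60;0 0 0 0 0 0 60"

```text
time: 27.1
tcp_pos: [0.3927, -0.2491, 0.1025]
ee_rot: [0.994, 0.113, 0.0, 0.0]
contact_force: [-0.4, -0.8, -0.0]
gripper_width: 0.06
```

servo_tool:
  moves: "0 0 35 0 0 0 60;0 0 30 0 0 0 60;0 0 10 0 0 0 60;0 0 5 0 0 0 60;0 0 0 0 0 0 20"

```text
time: 27.72
tcp_pos: [0.3932, -0.2495, 0.0232]
ee_rot: [0.994, 0.113, 0.0, 0.0]
contact_force: [0.1, 0.4, 0.8]
gripper_width: 0.0521
```

servo_tool:
  moves: "0 0 0 0 0 0 20;0 0 0 0 0 0 20;0 0 0 0 0 0 20;0 0 0 0 0 0 20;0 0 0 0 0 0 20"

```text
time: 28.35
tcp_pos: [0.393, -0.2493, 0.023]
ee_rot: [0.994, 0.113, 0.0, 0.0]
contact_force: [-0.2, 1.9, 4.8]
gripper_width: 0.0274
```

servo_tool:
  moves: "0 0 0 0 0 0 20;0 0 0 0 0 0 20;0 0 -20 0 0 0 20;0 0 -30 0 0 0 20;0 0 -30 0 0 0 20"

```text
time: 28.98
tcp_pos: [0.3922, -0.2487, 0.1026]
ee_rot: [0.994, 0.113, -0.0, -0.0]
contact_force: [0.1, -0.0, -0.0]
gripper_width: 0.027
```

servo_tool:
  moves: "44.9 5.7 0 0 0 0 20;44.9 5.7 0 0 0 0 20;44.9 5.7 0 0 0 0 20;44.9 5.7 0 0 0 0 20;0 0 0 0 0 0 20"

```text
time: 29.6
tcp_pos: [0.5743, -0.2301, 0.1011]
ee_rot: [0.993, 0.114, -0.0, -0.0]
contact_force: [0.0, 1.0, -0.6]
gripper_width: 0.0272
```

servo_tool:
  moves: "0 0 0 0 0 0 20;0 0 40 0 0 0 20;0 0 25 0 0 0 20;0 0 8 0 0 0 20;0 0 2 0 0 0 20"

```text
time: 30.22
tcp_pos: [0.5724, -0.2312, 0.0279]
ee_rot: [0.994, 0.113, 0.0, 0.0]
contact_force: [-0.7, 0.1, -1.4]
gripper_width: 0.027
```

servo_tool:
  moves: "0 0 0 0 0 0 20;0 0 0 0 0 0 46;0 0 0 0 0 0 46;0 0 0 0 0 0 46;0 0 -20 0 0 0 46"

```text
time: 30.85
tcp_pos: [0.5714, -0.23, 0.0465]
ee_rot: [0.994, 0.113, -0.002, -0.001]
contact_force: [0.0, 0.2, -0.6]
gripper_width: 0.0458
```

servo_tool:
  moves: "0 0 -55 0 0 0 46;-50 0 -50 0 0 0 60;-50 0 -30 0 0 0 60;-50 0 0 0 0 0 60;0 0 0 0 0 0 60"

```text
time: 31.48
tcp_pos: [0.4306, -0.264, 0.1784]
ee_rot: [0.994, 0.112, 0.001, 0.001]
contact_force: [-0.0, -0.2, 0.2]
gripper_width: 0.0597
```

```bash
python3 - <<'E'
from h import *
_,a=snap('wrist','w15'); _,b=snap('top','t2'); s=r.state(); print(s['time'],s['tcp_pos'],s['gripper_width'])
cv2.imwrite('pics/fin.png',np.vstack([cv2.resize(a[:220],(780,268)),cv2.resize(b[120:245,190:450],(640,308),interpolation=cv2.INTER_CUBIC)[:, :640] if 0 else cv2.resize(b[120:225,190:460],(780,303),interpolation=cv2.INTER_CUBIC)]))
E
```

```text
31.575 [ 0.43283196 -0.26367789  0.17799073] 0.059671451147207996
```

View pics/fin.png

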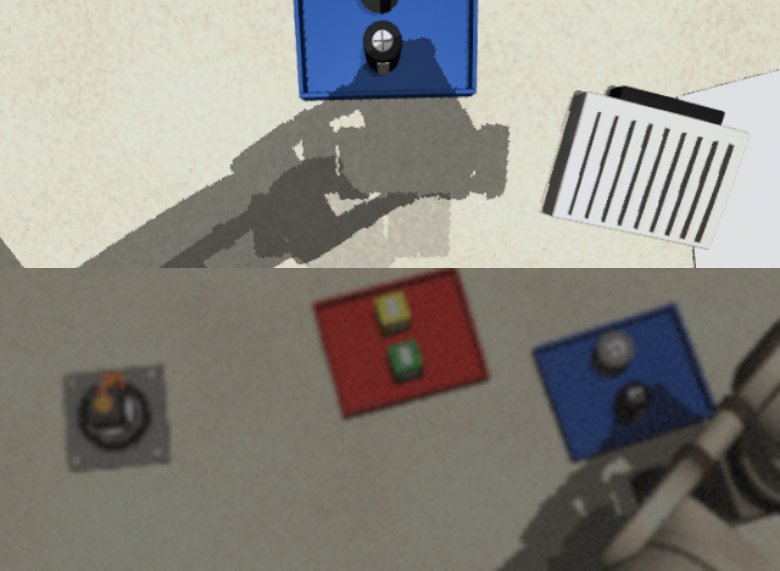

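All four parts stand in their trays: yellow and green in red, grey and black in blue. The actuator is in the dock with its lug in the gap, and the arm is clear.

```bash
python3 -c "
from h import *
print(r.finish_job())"
```

```text
the job is handed in; nothing more can be done
None
```

I finished the job and handed it in at about 31.6 s of the 128 s allowed. The hand-in gave no verdict.

- **Parts:** the yellow and green relays stand in the red tray, and the black and grey capacitors stand in the blue tray. By the tool's release positions and the final pictures, all are upright near the tray centrelines, about 25 mm either side of centre.
- **Actuator:** it was released in the dock about 1 mm from the measured axis, with the flange about 1 mm or less above the plate. The pictures show the flange inside the wall and the lug in the gap.
- **Bystanders:** I never went near the mouse or the control unit. I did not measure their positions at the end.
- **Missed grasp:** the first grip on the black capacitor failed because the lift began before the fingers had closed. A picture showed it still standing in the same place, and the second grip held.
- **Disagreeing checks:** the fingers read 1–3 mm narrower than the parts while holding them. My estimates of the tray centres differed between views by up to about 10 mm (blue) and 14 mm (red), still well inside the allowed margins.

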